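# Release a lens from its holding fixture and stand it on the pad

### The arm

A 6-joint arm with a two-finger parallel gripper is mounted at the origin on the work surface. World frame = base frame: x ahead of the robot, y to its left, z up, the work surface at z = 0. Lengths are in mm, angles in rad, forces in N, time in s.
With the tool pointing down it reaches from about 275 to 750 mm from the base axis. Payload 10.2 kg.
Tool frame: the origin (TCP) lies midway between the tips of the shut fingers; the grasp point (between the pads) lies 19 mm behind it (ctrl.grasp_offset is the distance from the TCP to the grasp point, in mm); z points along the fingers, y is the line along which they close (so a half turn about z gives the same grasp; the last joint's range is limited). The gripper opens to 85 mm and grips with 20 to 120 N. Pads are 22 mm wide; open, the fingers measure 114 mm over their backs; the gripper's body (76 mm by 85 mm) begins 54 mm behind the grasp point. The pads swing forward as they close: fully open they stand 13 mm farther back than shut.
Start: joints at [1.124, 0.313, 1.498, -0, 1.331, -0.223], TCP at [116.529, 511.91, 231.294] pointing down, gripper open.
Joint ranges: [-2.94, 2.94], [-0.97, 2.17], [0.19, 2.56], [-1.23, 4.37], [0.02, 3.11], [-2.88, 2.88]. Speed limits (rad/s): [2.39, 2.39, 3.01, 3.14, 3.14, 3.14].

### API

Orientations are given as a unit quaternion [w, x, y, z].
In Python, from rig import ctrl, viewer, models gives the robot as it stands. The module is installed in compiled form; this text tells all that it offers.
- The arm moves only by the shell command python3 -m pendant 'ROWS' [OPENING] [FORCE]. ROWS is text: rows parted by semicolons, each of 4 numbers parted by spaces: the shift along the tool's x, y, z in m, then the turn about the tool's z in rad. In form: x y z yaw; .... A call has 1 to 10 rows; each row shifts and turns the commanded pose from where the row before left it, along the tool's axes as they then stand; what a row does not reach is not made up. A row lasts 1/8 s, in which the tool goes at most 62.5 mm and 10.7 degrees, less where a joint would pass 70% of its speed; a pose out of reach is approached as far as the arm can. A call is refused whole if a number of a shift passes 0.0625 or a number of a turn 0.188, either way. A call with a gripper value outside its range is refused whole. OPENING is the opening, from 0 (shut) to 1 (fully open), set as the call begins (- or left out, the last holds). The fingers move at their own pace and stop on an object; FORCE is the grip in N (left out, the last holds). Time passes only in rows, so rows that do not move let the fingers close. It gives the time, the measured TCP pose, the force, the opening and the grip force at its end, in the units of the state.
- ctrl.sense(): the state, without advancing time (a new reading comes with each control period).
- viewer.capture(name): name is "side" or "top" or "wrist"; returns a dict with "color" (400x640x3 uint8, red, green, blue), "vertical_fov" (degrees; the focal length in pixels is half the picture's height over the tangent of half this angle, whatever the lens; pixels are square), "cx", "cy" (the principal point, pixels), "pose" (4x4, takes a point from camera to world coordinates). Camera axes: x right, y down, z forward; pixel columns grow to the right and rows downward; lengths in mm; the calibration is good to about 2 mm. A picture is of the moment at which its call begins. There is no depth.
- ctrl.finish_job(): hands the job in; it is judged then, once.
Trained networks look in the newest picture that a camera, given by its name, has taken for a name from the list of things; names that differ only in an ending like _2 or _b are one class to them, and where a whole thing is asked for, a point or a joint stands for the part that bears it (a point fixed in the world has none). Each returns a list of dicts, best first, with "p" (0 to 1); they miss things now and then, are a little off and sometimes report something else, mostly with a low value. They report only what shows in the picture. A call takes as long as a camera call. They do not tell look-alikes from the thing itself.
- models.boxes_of(camera, query): "at" ([x, y, z] in mm, in world coordinates, good to about 4 mm: the middle of the surface that is visible of it).
The state is a dict: "time_s": time; "joints": joint angles; "dq": joint speeds; "tau": joint torques, N m; "eef_pos": TCP position; "ee_rot": TCP orientation; "force": force on the tool from outside, world axes, zero at the start; "wrist_torque": the same for the moment, N m; "grip_width": opening from 0.0 (shut) to 1.0 (fully open); "grip_force": force on a finger pad.
Only numpy, scipy, OpenCV 4.12 (cv2) and the standard library are available. Lean on these libraries where they do the work, as an engineer would, in place of code of your own. Each camera call takes 0.05 s, during which the arm holds its last target. There are 200 camera calls.

### The job

Take the finished lens out of its quick-release fixture: turn the sprung collar until it will go down, push it fully down to free the lens, then draw the lens straight up out of its socket. Set it down gently, upright, in the middle of the round rubber pad in the tray, let go, and leave the other lens parts and the jar where they are.

Things in the scene. Friction and masses are not known exactly. Their poses are not given: they have to be found in the camera images.
- fixture: Quick-release lens fixture, fixed, steel, upright. Origin: centre of its underside on the bench, z up. Base disc 96 mm across, 16 mm high; hub 51 mm across up to 26 mm; hollow neck 39 mm across, bore 30 mm, top 67 mm above the bench. The release collar rides on the neck. Nothing stands beside the collar down to the base disc except three 5 mm high dowels and low screws on the disc.
- collar_place (a point): Point on the fixture's axis at mid-height of the collar at rest, 56 mm above the bench (it does not move with the collar). Collar: knurled steel ring 52 mm across, 20 mm tall, from 46 to 66 mm above the bench. It turns freely round the neck and is pushed down 8 mm against its spring: about 4 N at the start, 12 N at the end. Grip it by its sides, straddling the lens.
- stop_pin (a point): Top of one of three stop pins on the neck, 120 deg apart, 2 mm under the collar; x points outward. A dowel on the base disc marks each pin. The collar's lower edge has three notches 120 deg apart, a dark line on its top face over each. Only with notches over pins (within about 8 deg) does it go down; else it lands hard after 2 mm. At the start it is 28 to 92 deg off, either way round.
- collar (a joint): How far the collar is pushed down, in m: 0 up, 0.002 stopped by the pins, 0.008 fully down. Its turning angle is not measured: feel for it (press lightly, turn a little, press again until it sinks) or see it. From about 0.0065 the lock lets go and a sprung ejector lifts the lens 11 mm; it then stands loose in the socket, and the collar springs back up when let go.
- socket_mouth (a point): Centre of the socket's mouth, on the fixture's axis, 67 mm above the bench; z up.
- lens: Lens, 44 mm tall, 0.06 to 0.13 kg, locked upright in the fixture. Origin: centre of its flat foot, z along its axis to the front glass. Mount 28 mm across (0 to 24 mm up, lock groove at 4 to 10), black knurled head 36 mm across (24 to 44 mm), the part to grip. Locked: foot 44 mm, head 68 to 88 mm above the bench; lifted by the ejector: 11 mm more; clear of the socket 25 mm above its locked place.
- tray: Low parts tray, fixed, grey plastic, 176 x 176 mm, 20 mm high, walls and floor 4 mm, one divider each way: four compartments whose centres lie 43 mm from the tray's middle along its own x and y. Origin: centre of its underside. One compartment holds the rubber pad, the others a loose lens part each.
- pad: Round flat rubber pad, 64 mm across, 3 mm thick, fixed on the floor of one compartment. Origin: centre of its underside, 4 mm above the bench.
- pad_top (a point): Centre of the pad's upper face, 7 mm above the bench; z up.
- spacer: Aluminium spacer tube 44 mm across (36 mm bore), 14 mm tall, loose in the tray; to be left alone. Origin: centre of its underside.
- lock_ring: Flat brass lock ring 48 mm across (32 mm bore), 6 mm tall, loose in the tray; to be left alone. Origin: centre of its underside.
- lens_cap: Black round lens cap 42 mm across, 10 mm tall, loose in the tray; to be left alone. Origin: centre of its underside.
- jar: White screw-top jar about 60 mm across, 75 mm tall, loose on the bench beyond the fixture and the tray; to be left alone. Origin: centre of its underside.
Not all that is in view belongs to the job. Of the things that look like the pad, take the one that is nearest to the robot's base at the start.

How it is judged:
By the outcome, as a careful person would: the job done as asked, in the order asked, and still so for the second after the job is handed in, with the robot touching nothing.
It also fails if it takes over 61 s, if anything falls off the work surface, if the arm or the gripper's body presses on something with over 40 N, if the wrist force passes 120 N, or if a joint passes its speed limit or range.

## Working session

There is one attempt and no reset: what is moved stays moved. The work goes in short steps, Python scripts to look and compute and a shell command to move; the robot and the scene stay as the last step left them, time stands still between calls to the robot, and variables do not carry over. Pictures are saved under pics/ and viewed, at most 12 in all, crops included, and the job is handed in when it is done.

```bash
mkdir -p pics; python3 - <<'E'
from rig import ctrl, viewer, models
import cv2, numpy as np
s=ctrl.sense(); print(s['time_s'],s['eef_pos'],s['ee_rot'],s['force'],s['grip_width'],ctrl.grasp_offset)
ims=[]
for c in ("side","top","wrist"):
    r=viewer.capture(c); cv2.imwrite(f"pics/{c}0.png",r["color"][:,:,::-1]); print(c,r["vertical_fov"],r["cx"],r["cy"],np.round(r["pose"],3).tolist())
for c in ("top","side"):
  for q in ("fixture","collar","lens","tray","pad","jar","stop_pin"):
    try: print(c,q,[(np.round(d["at"],0).tolist(),round(d["p"],2)) for d in models.boxes_of(c,q)][:4])
    except Exception as e: print(c,q,e)
E
```

```text
0.0 [116.39007051 511.67857518 230.72606668] [-2.08826478e-04  1.11626520e-01  9.93750032e-01 -5.91439247e-04] [ 0.71618044  0.04131004 -0.56784759] 1.0004115356194971 18.700000000000003
side 51.43569265310488 318.90810901910226 197.00808018560153 [[0.696, -0.512, 0.504, 164.026], [-0.718, -0.487, 0.498, -479.456], [-0.01, -0.708, -0.706, 714.872], [0.0, 0.0, 0.0, 1.0]]
top 53.2512779787519 316.902834798742 204.76968790680462 [[0.004, -0.998, 0.07, 575.034], [-1.0, -0.005, -0.006, -21.605], [0.007, -0.07, -0.998, 864.14], [0.0, 0.0, 0.0, 1.0]]
wrist 64.7014072426245 323.5682097932197 199.11388733289584 [[0.223, 0.922, 0.317, 33.949], [0.975, -0.211, -0.074, 529.941], [-0.001, 0.325, -0.946, 372.146], [0.0, 0.0, 0.0, 1.0]]
top fixture [([508.0, 135.0, 18.0], 0.97)]
top collar [([512.0, 140.0, 67.0], 0.75)]
top lens [([507.0, 145.0, 85.0], 0.84), ([513.0, 138.0, 20.0], 0.27)]
top tray [([537.0, -171.0, 7.0], 0.86)]
top pad [([652.0, 102.0, 9.0], 0.95), ([570.0, -106.0, 11.0], 0.85), ([729.0, -139.0, 3.0], 0.78), ([720.0, -298.0, 6.0], 0.62)]
top jar [([768.0, -16.0, 75.0], 0.76), ([569.0, -110.0, 2.0], 0.51)]
top stop_pin [([515.0, 141.0, 14.0], 0.71)]
side fixture [([495.0, 131.0, 14.0], 0.74)]
side collar [([491.0, 138.0, 64.0], 0.62)]
side lens [([502.0, 143.0, 86.0], 0.6)]
side tray [([535.0, -170.0, 5.0], 0.85)]
side pad [([567.0, -114.0, 9.0], 0.97), ([727.0, -142.0, 3.0], 0.76), ([716.0, -302.0, 8.0], 0.76), ([646.0, 101.0, 0.0], 0.58)]
side jar [([757.0, -20.0, 52.0], 0.7), ([493.0, 134.0, 19.0], 0.32)]
side stop_pin [([493.0, 131.0, 20.0], 0.9)]
```

View pics/top0.png

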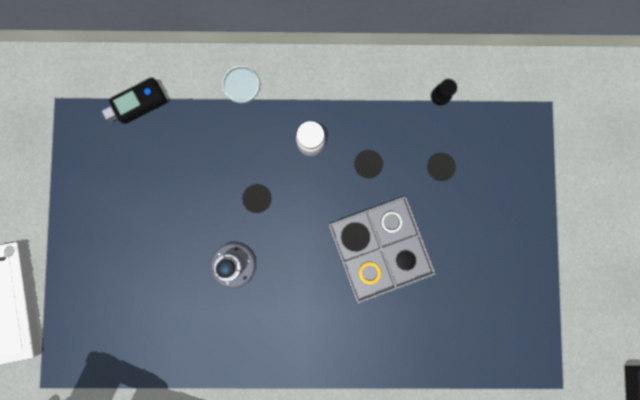

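View pics/side0.png

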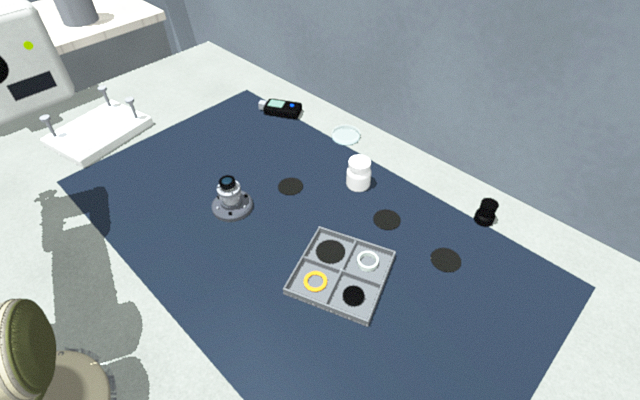

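Top view: fixture with lens at (232,265). The tray's pad is at (355,236), and the look-alike mats lie on the bench at (257,198), (368,164) and (441,166). The tray pad, at about (569,-110), is the nearest to the base. Next I move above the fixture.

```bash
python3 -m pendant '-.0462 -.0278 0 0;-.0462 -.0278 0 0;-.0462 -.0278 0 0;-.0462 -.0278 0 0;-.0462 -.0278 0 0;-.0462 -.0278 0 0;-.0462 -.0278 0 0;-.0462 -.0278 0 0;-.0462 -.0278 0 0;-.0462 -.0278 0 0' 1
python3 -m pendant '0 0 0 0;0 0 0 0'
cat > h.py <<'E'
from rig import ctrl, viewer, models
import cv2, numpy as np
def f(r): return 200/np.tan(np.radians(r["vertical_fov"]/2))
def w2p(r,p):
    P=np.asarray(r["pose"]); q=P[:3,:3].T@(np.asarray(p,float)-P[:3,3]); return np.array([r["cx"],r["cy"]])+f(r)*q[:2]/q[2]
def p2w(r,uv,z):
    P=np.asarray(r["pose"]); d=P[:3,:3]@np.array([(uv[0]-r["cx"])/f(r),(uv[1]-r["cy"])/f(r),1]); t=(z-P[2,3])/d[2]; return P[:3,3]+t*d
E
python3 - <<'E'
from h import *
s=ctrl.sense(); print(s['time_s'],s['eef_pos'],s['ee_rot'],s['joints'])
r=viewer.capture("wrist"); np.save("w1.npy",r,allow_pickle=True)
cv2.imwrite("pics/w1.png",r["color"][:,:,::-1])
for q in ("fixture","collar","lens","stop_pin","socket_mouth"): 
    print(q,[(np.round(d["at"],1).tolist(),round(d["p"],2)) for d in models.boxes_of("wrist",q)][:3])
E
```

```text
time_s: 2.1
eef_pos: [506.5, 136.8, 231.4]
ee_rot: [0.0, 0.112, 0.994, 0.0]
force: [0.8, 0.8, -0.2]
grip_width: 1.001
grip_force: 0.0
time_s: 2.35
eef_pos: [504.9, 138.6, 231.1]
ee_rot: [-0.0, 0.112, 0.994, 0.0]
force: [-0.4, 0.4, -0.2]
grip_width: 0.997
grip_force: 0.0
2.35 [504.94790591 138.57532838 231.13982224] [-3.16522748e-04  1.11686594e-01  9.93743428e-01  5.89000156e-05] [ 4.37569249e-02  3.10258346e-01  1.50169483e+00  2.20888507e-04
  1.33024661e+00 -1.30325188e+00]
fixture [([487.6, 153.3, 13.5], 0.61)]
collar [([494.1, 151.5, 68.8], 0.56), ([533.4, -169.4, -1.5], 0.29)]
lens [([503.2, 154.1, 85.8], 0.69)]
stop_pin [([490.3, 150.5, 12.4], 0.84)]
socket_mouth [([487.8, 156.8, 17.8], 0.63)]
```

View pics/w1.png

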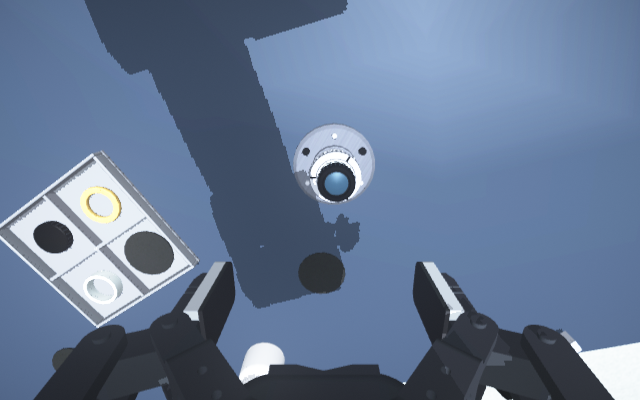

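Wrist view: fixture at about (335,165), lens top at (337,182), tray at left with the pad at (149,252). I'll overlay the model and zoom in.

```bash
cat >> h.py <<'E'
def ring(r,c,R,z,n=72):
    return np.array([w2p(r,[c[0]+R*np.cos(a),c[1]+R*np.sin(a),z]) for a in np.linspace(0,2*np.pi,n,endpoint=False)])
E
python3 - <<'E'
from h import *
from scipy.optimize import minimize
r=np.load("w1.npy",allow_pickle=True).item()
g=cv2.GaussianBlur(cv2.cvtColor(r["color"],cv2.COLOR_RGB2GRAY),(0,0),1).astype(np.float32)
def contrast(c,R,z):
    a=ring(r,c,R-2.5,z).astype(np.float32);b=ring(r,c,R+2.5,z).astype(np.float32)
    s=lambda p:cv2.remap(g,p[:,0:1].copy(),p[:,1:2].copy(),cv2.INTER_LINEAR)
    return float(np.mean(np.clip(s(a)-s(b),-60,60)))
def cost(c): return -contrast(c,48,16)+contrast(c,18,88)
best=min(((cost((x,y)),x,y) for x in np.arange(480,520,1.) for y in np.arange(130,165,1.)))
print(best)
for R,z,sg in((48,16,-1),(18,88,1)):
    print(R,min(((sg*contrast((x,y),R,z),x,y) for x in np.arange(480,520,1.) for y in np.arange(130,165,1.))))
c=best[1:]
k=7;x0,y0,w,h=285,115,100,85
im=cv2.resize(r["color"][y0:y0+h,x0:x0+w,::-1],None,fx=k,fy=k,interpolation=cv2.INTER_CUBIC)
for R,z,col in((48,16,(0,0,255)),(18,88,(0,255,0)),(26,66,(255,0,255))):
    p=((ring(r,c,R,z)-[x0,y0]+.5)*k).astype(int); cv2.polylines(im,[p],True,col,1)
cv2.imwrite("pics/w1c.png",im)
E
```

```text
(-91.580322265625, np.float64(505.0), np.float64(149.0))
48 (-31.580322265625, np.float64(505.0), np.float64(149.0))
18 (-60.0, np.float64(504.0), np.float64(148.0))
```

View pics/w1c.png

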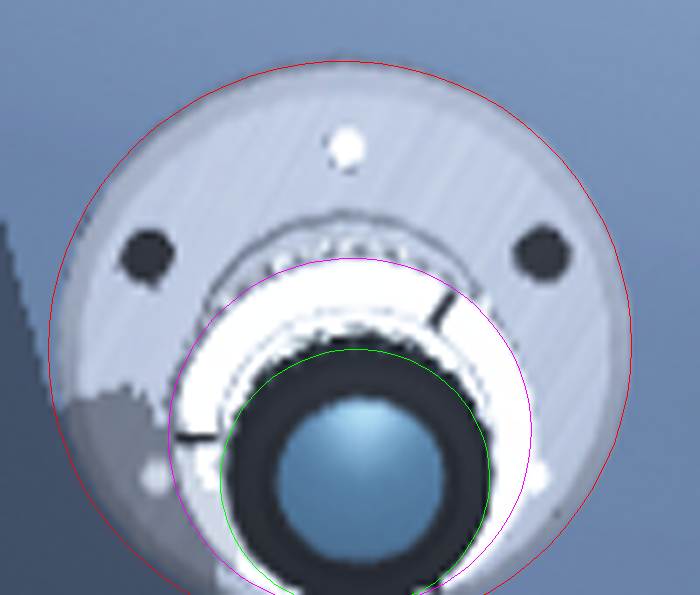

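The crop shows the model fits: white dowels at crop (347,147), (155,478) and (537,475), collar lines at (441,308) and (196,437). Next I compute the angles and cross-check the centre from the fixed cameras.

```bash
cat >> h.py <<'E'
def fit(r,c0,items,rad=14,blur=.7,d=2.5):
    g=cv2.GaussianBlur(cv2.cvtColor(r["color"],cv2.COLOR_RGB2GRAY),(0,0),blur).astype(np.float32)
    def contrast(c,R,z):
        a=ring(r,c,R-d,z).astype(np.float32);b=ring(r,c,R+d,z).astype(np.float32)
        s=lambda p:cv2.remap(g,p[:,0:1].copy(),p[:,1:2].copy(),cv2.INTER_LINEAR)
        return float(np.mean(np.clip(s(a)-s(b),-60,60)))
    return min((sum(sg*contrast((x,y),R,z) for R,z,sg in items),x,y) for x in np.arange(c0[0]-rad,c0[0]+rad,1.) for y in np.arange(c0[1]-rad,c0[1]+rad,1.))
E
python3 - <<'E'
from h import *
r=np.load("w1.npy",allow_pickle=True).item()
c=np.array([505,149.])
for n,z,ps in(("dowel",21,[(347,147),(155,478),(537,475)]),("line",66,[(441,308),(196,437)])):
    for p in ps:
        w=p2w(r,(285+p[0]/7-.5+.07,115+p[1]/7-.5+.07),z)[:2]-c; print(n,np.round(np.hypot(*w),1),np.round(np.degrees(np.arctan2(w[1],w[0])),1))
for cam in("top","side"):
    q=viewer.capture(cam)
    for it in ([(48,16,-1)],[(18,88,1)],[(48,16,-1),(18,88,1)]): print(cam,fit(q,(505,143),it))
E
```

```text
dowel 35.3 165.9
dowel 35.8 -71.1
dowel 37.5 47.9
line 22.8 133.3
line 21.9 -103.4
top (-17.69718360900879, np.float64(502.0), np.float64(145.0))
top (-51.30224609375, np.float64(508.0), np.float64(149.0))
top (-58.33616924285889, np.float64(506.0), np.float64(147.0))
side (-24.06131935119629, np.float64(506.0), np.float64(148.0))
side (-40.55540466308594, np.float64(495.0), np.float64(130.0))
side (-58.79737663269043, np.float64(506.0), np.float64(148.0))
```

The axis is at about (505.5,148.3). The pins are at 47.6° mod 120 and the notches at about 15°, so the collar turns +32.6° counter-clockwise, which is tool yaw −0.57.

```bash
python3 -m pendant '.0016 .0096 0 0;0 0 .045 0;0 0 .045 0;0 0 .04 0;0 0 .03 0;0 0 .02 0;0 0 .01 0;0 0 0 0' 1 
python3 - <<'E'
from h import *
s=ctrl.sense(); print(np.round(s['eef_pos'],1))
r=viewer.capture("wrist"); c=s['eef_pos']
cv2.imwrite("pics/w2.png",r["color"][:,:,::-1])
E
```

```text
time_s: 3.75
eef_pos: [505.8, 148.3, 41.2]
ee_rot: [-0.0, 0.112, 0.994, -0.0]
force: [0.3, 0.4, -0.2]
grip_width: 0.998
grip_force: 0.0
[505.8 148.3  41.2]
```

View pics/w2.png

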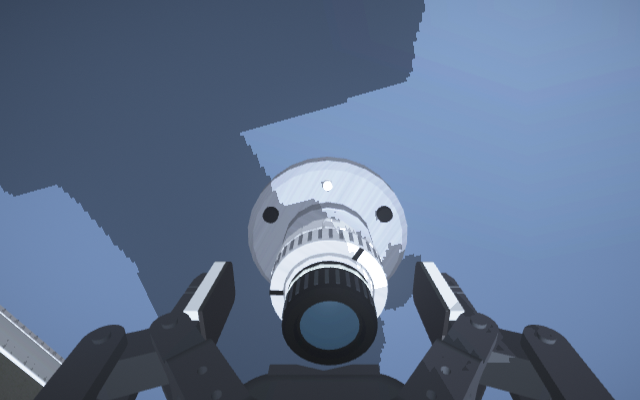

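The lens and collar stand centred between the pads: collar at about (329,290), pad edges at 231 and 417. Next I close on the collar.

```bash
python3 -m pendant '0 0 0 0;0 0 0 0;0 0 0 0;0 0 0 0;0 0 0 0;0 0 0 0' .3 50
```

```text
time_s: 4.55
eef_pos: [506.9, 150.0, 42.4]
ee_rot: [0.002, 0.112, 0.994, 0.002]
force: [2.6, 13.5, 2.1]
grip_width: 0.592
grip_force: 51.5
```

```bash
python3 -m pendant '0 .002 0 0;0 0 0 -.1;0 0 0 -.12;0 0 0 -.12;0 0 0 -.12;0 0 0 -.11;0 0 0 0;0 0 0 0'
python3 - <<'E'
from h import *
s=ctrl.sense(); print(s['force'],s['wrist_torque'],s['joints'][5])
r=viewer.capture("wrist")
cv2.imwrite("pics/w3.png",cv2.resize(r["color"][150:400,180:480,::-1],None,fx=2,fy=2))
E
```

```text
time_s: 5.55
eef_pos: [506.9, 150.3, 41.8]
ee_rot: [0.001, -0.171, 0.985, 0.0]
force: [2.6, 5.3, 3.1]
grip_width: 0.594
grip_force: 51.8
[2.60689009 5.26726626 3.09742096] [ 0.73152017 -0.37112689 -0.01305862] -1.8489762928859739
```

View pics/w3.png

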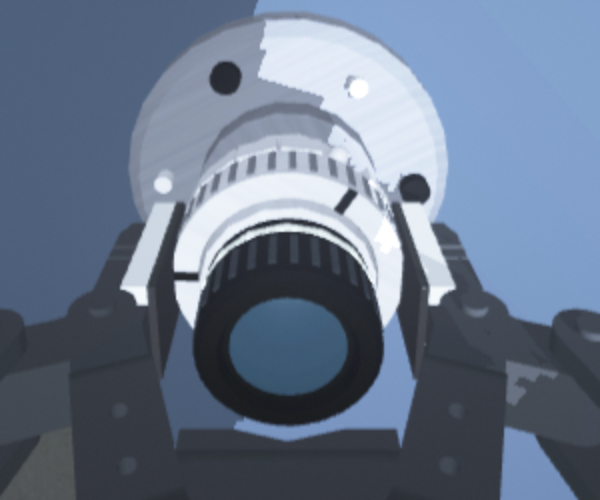

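The collar turned with the gripper; the line at (345,200) now points toward the dowel at (358,88). Next I press down a little and watch the force.

```bash
python3 -m pendant '0 0 .002 0;0 0 .002 0;0 0 0 0;0 0 0 0' - 70
```

```text
time_s: 6.1
eef_pos: [506.9, 150.3, 37.9]
ee_rot: [0.001, -0.171, 0.985, 0.0]
force: [0.9, 4.6, 5.4]
grip_width: 0.585
grip_force: 72.6
```

```bash
python3 -m pendant '0 0 .002 0;0 0 .002 0;0 0 .001 0;0 0 0 0;0 0 0 0'
python3 - <<'E'
from h import *
s=ctrl.sense(); print(s['force'],s['wrist_torque'])
r=viewer.capture("wrist")
cv2.imwrite("pics/w4.png",cv2.resize(r["color"][150:400,180:480,::-1],None,fx=2,fy=2))
E
```

```text
time_s: 6.72
eef_pos: [507.1, 150.3, 35.3]
ee_rot: [0.001, -0.171, 0.985, -0.0]
force: [-10.0, 3.4, 32.8]
grip_width: 0.584
grip_force: 75.3
[-10.03983171   3.36132647  32.84876875] [0.44887204 1.61208564 0.03362075]
```

View pics/w4.png

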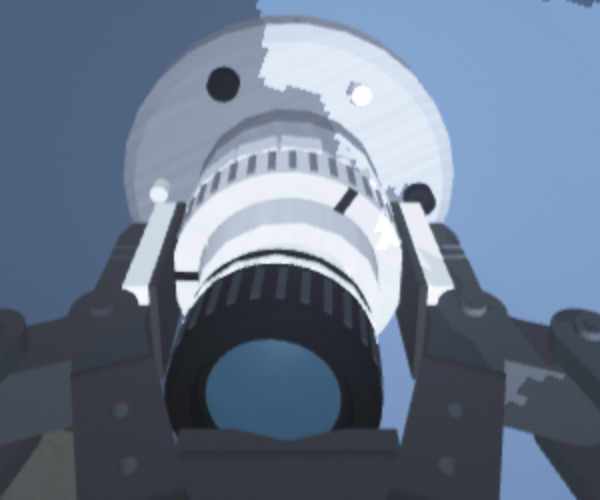

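The collar is down and the lens has popped up: its silver mount now shows above the collar. Next I ease off, let the collar rise, open, and go up to lens height.

```bash
python3 -m pendant '0 0 -.003 0;0 0 -.003 0;0 0 -.002 0;0 0 0 0'; python3 -m pendant '0 0 0 0;0 0 0 0;0 0 0 0;0 0 0 0;0 0 0 0' 1 ; python3 -m pendant '0 0 -.01 0;0 0 -.012 0;0 0 -.01 0;0 0 0 0;0 0 0 0'
python3 - <<'E'
from h import *
r=viewer.capture("wrist")
cv2.imwrite("pics/w5.png",cv2.resize(r["color"][100:400,140:520,::-1],None,fx=2,fy=2))
E
```

```text
time_s: 7.28
eef_pos: [506.9, 150.3, 40.8]
ee_rot: [0.001, -0.171, 0.985, 0.0]
force: [1.3, 5.2, 3.5]
grip_width: 0.589
grip_force: 72.3
time_s: 7.9
eef_pos: [506.3, 149.9, 40.2]
ee_rot: [-0.0, -0.172, 0.985, -0.0]
force: [0.1, 0.0, 0.6]
grip_width: 0.998
grip_force: 0.0
time_s: 8.52
eef_pos: [506.1, 150.0, 72.1]
ee_rot: [-0.0, -0.172, 0.985, 0.0]
force: [0.5, -0.1, -0.5]
grip_width: 1.001
grip_force: 0.0
```

View pics/w5.png

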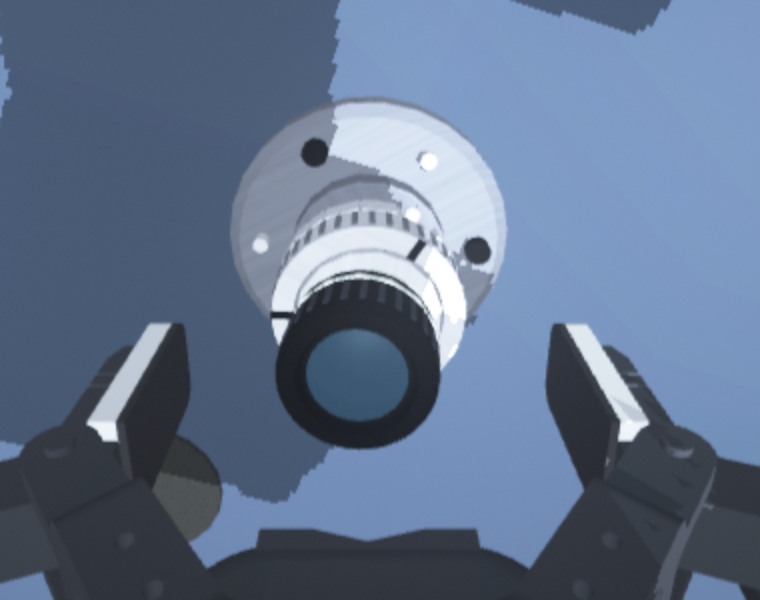

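The lens stands raised, head at about (357,370), collar back up, and it is between the pads. Next I go down 3 mm, grip, centre and draw it up.

```bash
python3 -m pendant '0 0 .003 0;0 0 0 0;0 0 0 0;0 0 0 0;0 0 0 0;0 0 0 0;0 0 0 0;0 0 0 0' .2 40
```

```text
time_s: 9.57
eef_pos: [506.3, 150.0, 69.3]
ee_rot: [0.0, -0.172, 0.985, 0.0]
force: [-0.0, 0.6, 0.7]
grip_width: 0.41
grip_force: 39.7
```

Width 0.41, about 36 mm, so it has the lens head with no side load. Now straight up.

```bash
python3 -m pendant '0 0 -.005 0;0 0 -.01 0;0 0 -.01 0;0 0 -.015 0;0 0 -.03 0;0 0 -.04 0;0 0 0 0;0 0 0 0'
python3 - <<'E'
from h import *
s=ctrl.sense(); print(s['force'],s['grip_width'],s['joints'])
r=viewer.capture("side"); q=viewer.capture("top")
for n in("tray","pad","lens"):
  for c in("side","top"): print(n,c,[(np.round(d["at"],1).tolist(),round(d["p"],2)) for d in models.boxes_of(c,n)][:2])
for nm,v in(("side",r),("top",q)): print(nm,fit(v,(569,-110),[(32,7,1)],12))
a=cv2.resize(r["color"][130:330,180:440,::-1],None,fx=2,fy=2)
cv2.imwrite("pics/s6.png",a)
E
```

```text
time_s: 10.58
eef_pos: [506.0, 149.9, 179.1]
ee_rot: [-0.0, -0.172, 0.985, 0.0]
force: [-0.4, -0.5, -0.8]
grip_width: 0.412
grip_force: 40.0
[-0.42003158 -0.46886045 -0.80068292] 0.41219539955448775 [ 6.59171127e-02  3.65316750e-01  1.56646663e+00 -1.22789626e-05
  1.21045246e+00 -1.85107171e+00]
tray side [([531.0, -169.5, 5.2], 0.95)]
tray top [([537.6, -173.1, 1.3], 0.85)]
pad side [([724.0, -140.9, 1.0], 0.94), ([569.2, -113.7, 11.4], 0.9)]
pad top [([654.1, 103.3, 8.7], 0.88), ([719.5, -297.2, 5.0], 0.85)]
lens side [([494.5, 141.6, 201.6], 0.76), ([596.4, -183.5, 15.6], 0.59)]
lens top [([521.0, 141.4, 16.9], 0.5)]
side (-60.0, np.float64(567.0), np.float64(-111.0))
top (-60.0, np.float64(567.0), np.float64(-110.0))
```

View pics/s6.png

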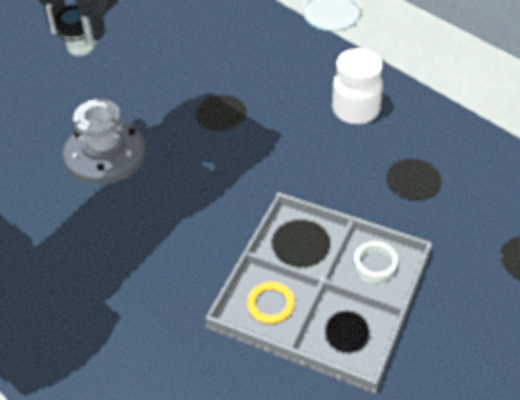

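The lens hangs at (75,35) under the gripper and the socket is empty. The pad fit saturated, so I measure the pad by its dark blob.

```bash
python3 - <<'E'
from h import *
for c in("side","top"):
    r=viewer.capture(c); g=cv2.cvtColor(r["color"],cv2.COLOR_RGB2GRAY)
    n,l,st,ce=cv2.connectedComponentsWithStats((g<65).astype(np.uint8))
    u=w2p(r,(568,-110,7)).astype(int); k=l[u[1],u[0]]
    cnt=max(cv2.findContours((l==k).astype(np.uint8),cv2.RETR_EXTERNAL,cv2.CHAIN_APPROX_NONE)[0],key=len)[:,0]
    w=np.array([p2w(r,p,7)[:2] for p in cnt.astype(float)])
    (x,y),R=cv2.minEnclosingCircle(w.astype(np.float32)); print(c,st[k],np.round((x,y,R),1),np.round(p2w(r,ce[k],7),1))
    # tray's outer rim check
    print(np.round(w.min(0),1),np.round(w.max(0),1))
E
```

```text
side [317 241  27  22 412] [ 567.9 -111.3   29.6] [ 567.3 -111.6    7. ]
[ 539.4 -140.7] [597.1 -82.2]
top [342 224  27  26 563] [ 567.2 -109.4   28.7] [ 567.1 -109.4    7. ]
[ 540.4 -137. ] [593.9 -81.2]
```

```bash
python3 -m pendant '.005 -.0442 0 0;.005 -.0442 0 0;.005 -.0442 0 0;.005 -.0442 0 0;.005 -.0442 0 0;.005 -.0439 0 0;0 0 .04 0;0 0 .04 0;0 0 .03 0;0 0 0 0'
python3 -m pendant '0 0 0 0;0 0 0 0'
python3 - <<'E'
from h import *
s=ctrl.sense(); print(np.round(s['joints'],2),s['force'])
r=viewer.capture("wrist"); cv2.imwrite("pics/w7.png",r["color"][:,:,::-1])
R=2*np.outer(n:=np.array([-.172,.985,0])/1.0,n)-np.eye(3)
print([np.round(w2p(r,p),0) for p in ((567.3,-109.5,7),)])
print([(np.round(d["at"],1).tolist(),round(d["p"],2)) for d in models.boxes_of("wrist","pad")][:3])
E
```

```text
time_s: 12.32
eef_pos: [566.9, -109.0, 67.5]
ee_rot: [-0.002, -0.172, 0.985, 0.001]
force: [-0.6, -0.7, -1.0]
grip_width: 0.406
grip_force: 40.2
time_s: 12.58
eef_pos: [568.7, -109.6, 70.8]
ee_rot: [0.001, -0.172, 0.985, -0.001]
force: [-0.4, 0.2, -1.0]
grip_width: 0.404
grip_force: 40.2
[-0.39  0.6   1.52 -0.    1.03 -2.31] [-0.37127727  0.2017044  -0.99566584]
[array([325., 216.])]
[([745.5, -142.2, 0.5], 0.91), ([716.3, -300.2, 3.0], 0.62), ([628.7, 109.6, 7.6], 0.6)]
```

View pics/w7.png

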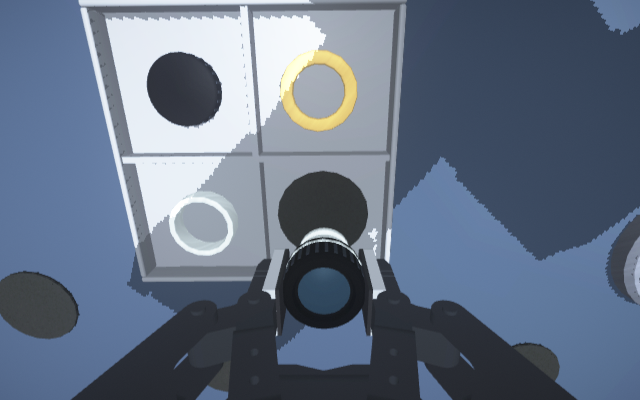

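The pad is centred at about (323,216), where predicted (325,216), and the lens hangs in line with it at column 324. I descend to just above it.

```bash
python3 -m pendant '0 0 .02 0;0 0 .015 0;0 0 .007 0;0 0 0 0;0 0 0 0'; python3 -m pendant '0 0 .001 0;0 0 .001 0;0 0 .001 0;0 0 0 0'
```

```text
time_s: 13.3
eef_pos: [568.3, -109.5, 27.9]
ee_rot: [0.0, -0.172, 0.985, -0.0]
force: [0.4, -0.4, -0.7]
grip_width: 0.409
grip_force: 40.2
time_s: 13.8
eef_pos: [567.9, -109.4, 24.2]
ee_rot: [-0.0, -0.172, 0.985, 0.0]
force: [-0.5, -0.2, -0.3]
grip_width: 0.411
grip_force: 40.2
```

```bash
python3 -m pendant '0 0 .001 0;0 0 .001 0;0 0 0 0;0 0 0 0'; python3 -m pendant '0 0 .0007 0;0 0 0 0;0 0 0 0'
```

```text
time_s: 14.3
eef_pos: [568.0, -109.4, 22.3]
ee_rot: [0.0, -0.172, 0.985, -0.0]
force: [0.5, -0.3, -0.8]
grip_width: 0.411
grip_force: 40.3
time_s: 14.68
eef_pos: [568.3, -109.3, 22.1]
ee_rot: [0.0, -0.172, 0.985, -0.0]
force: [-0.7, 2.5, 5.5]
grip_width: 0.411
grip_force: 40.8
```

It is on the pad (about 6 N). I open part way, then rise.

```bash
python3 -m pendant '0 0 0 0;0 0 0 0;0 0 0 0;0 0 0 0' .58; python3 -m pendant '0 0 -.01 0;0 0 -.02 0;0 0 -.03 0;0 0 -.04 0;0 0 -.04 0;0 0 0 0;0 0 0 0;0 0 0 0'
python3 - <<'E'
from h import *
r=viewer.capture("side");v=viewer.capture("wrist")
a=np.hstack([cv2.resize(r["color"][200:340,270:410,::-1],(400,400)),cv2.resize(v["color"][0:400,120:520,::-1],(400,400))])
cv2.imwrite("pics/f.png",a)
print([(np.round(d["at"],1).tolist(),round(d["p"],2)) for c in("wrist","side") for d in models.boxes_of(c,"lens")[:2]])
E
```

```text
time_s: 15.18
eef_pos: [568.0, -109.4, 21.5]
ee_rot: [-0.0, -0.172, 0.985, 0.0]
force: [-0.4, 0.1, -0.2]
grip_width: 0.58
grip_force: 0.0
time_s: 16.18
eef_pos: [567.5, -109.2, 160.6]
ee_rot: [-0.001, -0.172, 0.985, 0.001]
force: [-0.4, -0.1, -0.3]
grip_width: 0.579
grip_force: 0.0
[([565.6, -108.1, 51.1], 0.87), ([560.0, -115.8, 43.7], 0.52)]
```

View pics/f.png

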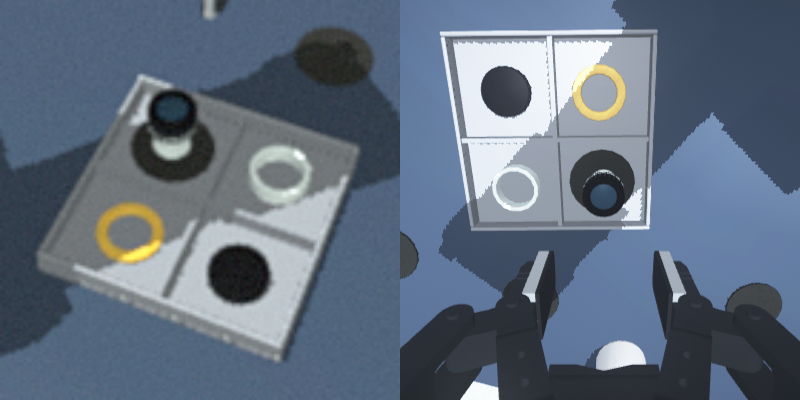

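The lens stands upright in the middle of the pad at (172,148) left and (602,185) right. The other parts and the jar have not moved, and the gripper is clear.

```bash
python3 -c "
from rig import ctrl; print(ctrl.finish_job())"
```

```text
the job is handed in; nothing more can be done
None
```

The lens came out of its fixture and now stands upright in the middle of the tray's rubber pad, with the gripper clear, the other parts and jar untouched, and the job handed in at about 16 s.

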